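# Slide the sizzle platter onto its wooden board

### The arm

A 7-joint arm with a two-finger parallel gripper is mounted at the origin on a cart in front of the work surface, level with it; the furniture and walls round the work are solid. World frame = base frame: x ahead of the robot, y to its left, z up, the work surface at z = 0. Lengths are in m, angles in rad, forces in N, time in s.
With the tool pointing down it reaches from about 0.425 to 0.925 m from the base axis. Payload 6.8 kg.
Tool frame: the origin (TCP) lies at the very end of the fingers, on their centre line; the grasp point (between the pads) lies bot.grip_depth behind it (bot.grip_depth is the distance from the TCP to the grasp point, in m); z points along the fingers, y is the line along which they close (so a half turn about z gives the same grasp; the last joint's range is limited). The gripper opens to 85 mm and grips with 20 to 120 N. Pads are 22 mm wide; open, the fingers measure 114 mm over their backs; the gripper's body (76 mm by 85 mm) begins 54 mm behind the grasp point. The pads swing forward as they close: fully open they stand 13 mm farther back than shut.
Start: joints at [-1.355, 0.477, 0.022, 1.555, -0.011, 1.109, -0.083], TCP at [0.215, 0.64, 0.231] pointing down, gripper open.
Joint ranges: [-2.96, 2.96], [-0.34, 2.1], [-1.41, 1.46], [0.24, 2.44], [-1.37, 4.51], [0.17, 1.92], [-2.96, 2.96]. Speed limits (rad/s): [2.39, 2.39, 3.14, 3.14, 3.14, 3.14, 3.14].

### API

Orientations are given as a unit quaternion [w, x, y, z].
In Python, from station import bot gives the robot as it stands.
- The arm moves only by the tool send_rows, never from a script. Its arguments are lists of equal length, an entry for each row: "slide": the shift along the tool's x, y, z in mm, a list of three; "roll": the turn about the tool's z in degrees; "claw": the opening, from 0 (shut) to 1 (fully open). A call has exactly 8 rows; each row is the pose to reach, as a shift and turn from the pose commanded when the call began, along the tool's axes at that moment; what a row does not reach only later rows make up. A row lasts 1/12 s, in which the tool goes at most 41.7 mm and 7.16 degrees, less where a joint would pass 70% of its speed; a pose out of reach is approached as far as the arm can. A call with a gripper value outside its range is refused whole. The fingers move at their own pace and stop on an object; "force" is the grip in N (left out, the last holds). Time passes only in rows, so rows that repeat a pose let the fingers close, or fill a call up. It gives the time, the measured TCP pose, the force, the opening and the grip force at its end, in the units of the state.
- bot.get_obs(): the state, without advancing time (a new reading comes with each control period).
- bot.read_camera(name): name is "side" or "top"; returns the picture (384x512x3 uint8, red, green, blue); there is no depth.
- bot.camera_model(name): a dict with "camera_matrix" (3x3 intrinsics, pixels), "camera_from_world" (4x4, takes a point from world to camera coordinates). Camera axes: x right, y down, z forward; pixel columns grow to the right and rows downward; lengths in m; the calibration is good to about 2 mm. A picture is of the moment at which its call begins. camera_model takes no time and is no camera call.
- bot.hand_in(): hands the job in; it is judged then, once.
The state is a dict: "t": time; "q": joint angles; "joint_vel": joint speeds; "joint_torque": joint torques, N m; "eef_pos": TCP position; "tool_rot": TCP orientation; "contact_force": force on the tool from outside, world axes, zero at the start; "torque": the same for the moment, N m; "gripper_width": opening from 0.0 (shut) to 1.0 (fully open); "grasp_force": force on a finger pad.
Only numpy, scipy, OpenCV 4.12 (cv2) and the standard library are available. Lean on these libraries where they do the work, as an engineer would, in place of code of your own. Each camera call takes 0.05 s, during which the arm holds its last target. There are 200 camera calls.

### The job

Get the oblong cast-iron platter ready to serve: slide it off the warming tray, sideways, onto the wooden board with the oblong well, until it drops into the well and sits level. It is heavy and hot, so keep it sliding, do not lift or tip it, and leave everything else where it is.

Things in the scene. Friction and masses are not known exactly. Their poses are not given: they have to be found in the camera images.
- platter: oblong near-black cast-iron platter, loose, about 0.7 kg. Origin: centre of underside; x along it, z up; ends alike. Base 130x80 mm; walls lean out to a rim 158x108 mm (corner radius 30), at 17 to 22 mm height. At each short end a lug, 40 wide, level with the rim, reaches 98 mm from the centre. Open top: inner floor 120x70 at 5 mm, mouth 138x88. Starts on the tray, roughly along it.
- warming_tray: flat steel-topped warming tray with black ends and a small dial on the end towards the robot, fixed. Origin: centre of its underside, on the table; x along its length (away from the robot), y to the left, z up. 260 (x) x 180 (y) mm, flat rimless top at 30 mm. A wooden board stands beside each long side, 4 mm away.
- oblong_board: wooden board with the oblong well, fixed, at the left or right long side of the tray. Origin: centre of underside, on the table; axes parallel to the tray's. 222 (x) x 150 (y) mm, top at 27 mm. In its middle the well, 148 (x) x 98 (y) mm, corner radius 18, edge bevelled 4 mm, floor at 20 mm. With the platter home, the platter's origin is 20 mm above and within 9 mm of the board's in x and y.
- round_board: wooden board of the same outer size with a round well of 118 mm diameter (for another, round platter), fixed, on the other side of the tray; not to be used. Origin: centre of its underside.
- mill_1: grey pepper mill, 44 mm across, 90 mm tall, behind the right board; bystander. Origin: centre of its underside.
- kitchen_timer: round kitchen timer, 67 mm across, 36 mm high, behind the left board; bystander. Origin: centre of its underside.
- bottle_1: plastic sauce bottle with a green cap, 50 x 82 mm, 190 mm tall, at the right edge of the table; bystander. Origin: centre of its underside.
- peeler_1: peeler with a black handle, 170 mm long, 18 mm high, lying at the left in front of the film box; bystander. Origin: centre of its underside.

How it is judged:
By the outcome, as a careful person would: the job done as asked, in the order asked, and still so for the second after the job is handed in, with the robot touching nothing.
It also fails if it takes over 58 s, if anything falls off the work surface, if the arm or the gripper's body presses on something with over 40 N, if the wrist force passes 120 N, or if a joint passes its speed limit or range.

## Working session

There is one attempt and no reset: what is moved stays moved. The work goes in short steps, Python scripts to look and compute and a tool call to move; the robot and the scene stay as the last step left them, time stands still between calls to the robot, and variables do not carry over. Pictures are saved under pics/ and viewed, at most 10 in all, crops included, and the job is handed in when it is done.

Besides the shell and the picture viewer there is one more tool, called after "Call:" by a JSON object that holds its "method" and its "body", one argument or row to a line. send_rows: Moves the arm, as the interface text tells. Its arguments: {"type":"object","properties":{"slide":{"type":"array","items":{"type":"array","items":{"type":"number"}}},"roll":{"type":"array","items":{"type":"number"}},"claw":{"type":"array","items":{"type":"number"}},"force":{"type":"number"}},"required":["slide","roll","claw"]}

```bash
mkdir -p pics; ls
python3 - <<'E'
from station import bot
import cv2,numpy as np
np.set_printoptions(precision=4,suppress=True)
o=bot.get_obs()
for k in('t','eef_pos','tool_rot','contact_force','gripper_width'):print(k,o[k])
print(bot.grip_depth)
for n in('top','side'):
    cv2.imwrite(f'pics/{n}0.png',cv2.cvtColor(bot.read_camera(n),cv2.COLOR_RGB2BGR))
    m=bot.camera_model(n);print(m['camera_matrix'],m['camera_from_world'])
E
```

```text
pics
t 0.0
eef_pos [0.2146 0.6394 0.2303]
tool_rot [-0.0001  0.1612  0.9869 -0.0009]
contact_force [-0.3209  1.0516  1.0736]
gripper_width 0.9999709511108095
0.0187
[[364.8107   0.     256.3476]
 [  0.     364.8107 192.345 ]
 [  0.       0.       1.    ]] [[ 0.008  -1.      0.0046 -0.0043]
 [-0.9987 -0.0082 -0.0507  0.5722]
 [ 0.0508 -0.0042 -0.9987  1.1065]
 [ 0.      0.      0.      1.    ]]
[[380.6386   0.     257.6063]
 [  0.     380.6386 192.7465]
 [  0.       0.       1.    ]] [[ 0.9504 -0.3099 -0.0256 -0.5797]
 [-0.1495 -0.3833 -0.9114  0.1377]
 [ 0.2727  0.87   -0.4107  1.1614]
 [ 0.      0.      0.      1.    ]]
```

View pics/top0.png

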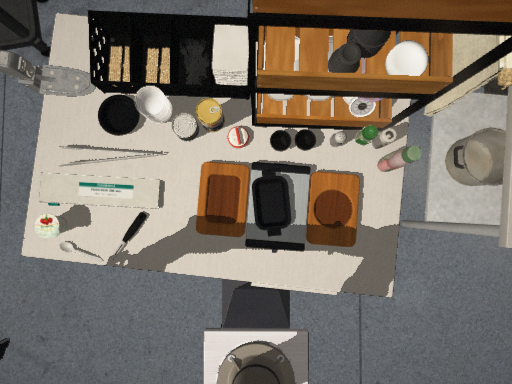

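View pics/side0.png

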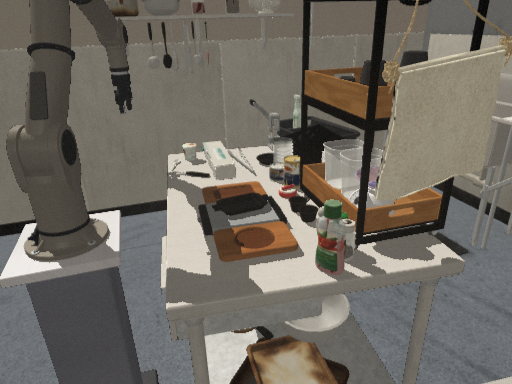

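The top view shows the oblong-well board at left (~222,198), the tray in the middle with the platter (~270,203) slightly yawed, and the round-well board at right (~333,208). The side view agrees, and the arm is well clear. Next I'll measure the poses.

```bash
cat > h.py <<'E'
from station import bot
import cv2,numpy as np
np.set_printoptions(precision=4,suppress=True)
def ray(n,uv,z):
    m=bot.camera_model(n);K=m['camera_matrix'];T=np.array(m['camera_from_world']);R=T[:3,:3];c=-R.T@T[:3,3]
    uv=np.atleast_2d(uv).astype(float)
    d=(R.T@np.linalg.inv(K)@np.c_[uv,np.ones(len(uv))].T).T
    return (c+d*((z-c[2])/d[:,2])[:,None])[:,:2]
def rect(n,mask,z,near=None):
    cs,_=cv2.findContours(mask.astype(np.uint8),cv2.RETR_EXTERNAL,cv2.CHAIN_APPROX_NONE)
    c=max(cs,key=cv2.contourArea)
    w=ray(n,c[:,0]+0.0,z)
    (cx,cy),(a,b),th=cv2.minAreaRect((w*1000).astype(np.float32))
    if a<b:a,b,th=b,a,th+90
    th=(th+90)%180-90
    return np.array([cx,cy]),(a,b),th,w
def board(img,side):
    hsv=cv2.cvtColor(img,cv2.COLOR_RGB2HSV)
    m=(hsv[...,0]<18)&(hsv[...,1]>120)&(hsv[...,2]>35)
    x0=(190,253) if side=='L' else (304,365)
    w=np.zeros(m.shape,bool);w[155:252,x0[0]:x0[1]]=1
    return m&w
E
python3 - <<'E'
from h import *
im=bot.read_camera('top')
for s in 'LR':
    r=rect('top',cv2.morphologyEx(board(im,s).astype(np.uint8),cv2.MORPH_CLOSE,np.ones((5,5))),.027);print(s,r[:3])
g=im.max(2)
m=(g<45);w=np.zeros(m.shape,bool);w[174:238,249:301]=1
m=m&w
r=rect('top',cv2.morphologyEx(m.astype(np.uint8),cv2.MORPH_CLOSE,np.ones((3,3))),.052);print('platter',r[:3])
c=cv2.resize(im[145:265,185:370],None,fx=4,fy=4,interpolation=cv2.INTER_CUBIC)[:, :, ::-1].copy()
cv2.imwrite('pics/crop1.png',c)
s=bot.read_camera('side')
cv2.imwrite('pics/crop2.png',cv2.resize(s[170:270,190:310],None,fx=5,fy=5,interpolation=cv2.INTER_CUBIC)[:,:,::-1])
E
```

```text
L (array([551.6611, 102.6178]), (220.21487426757812, 148.66278076171875), -4.232719421386719)
R (array([ 524.6738, -231.4804]), (219.97776794433594, 151.08407592773438), -4.1695556640625)
platter (array([535.4426, -44.3799]), (183.55560302734375, 105.85700988769531), 5.674933433532715)
```

View pics/crop1.png

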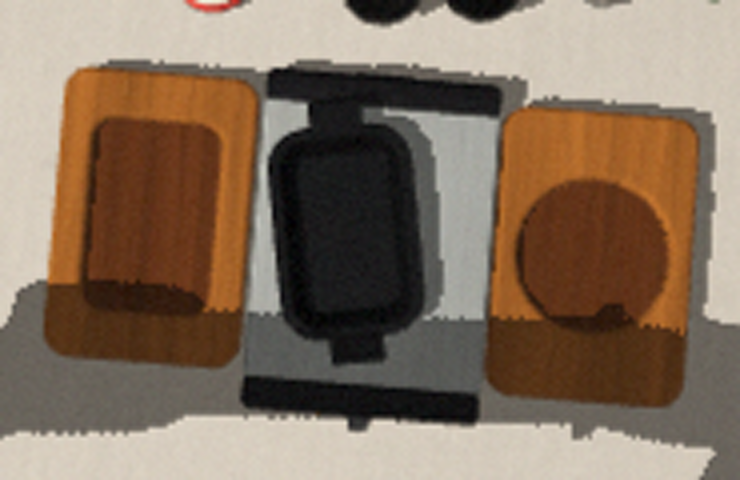

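View pics/crop2.png

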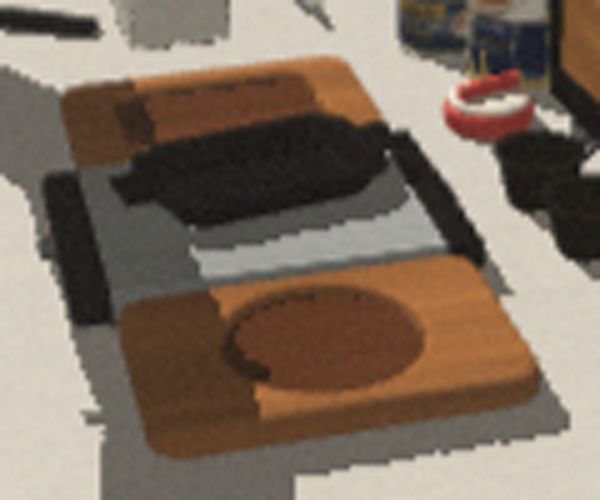

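The crops show the board squares clear of clutter. The platter's far lug merges with the black tray end, so I'll open the mask to isolate the rim body.

```bash
cat >> h.py <<'E'
def platter(n,im,win,zt,thr=45,k=21):
    m=im.max(2)<thr;w=np.zeros(m.shape,bool);w[win[0]:win[1],win[2]:win[3]]=1
    m=cv2.morphologyEx((m&w).astype(np.uint8),cv2.MORPH_CLOSE,np.ones((3,3)))
    m=cv2.morphologyEx(m,cv2.MORPH_OPEN,cv2.getStructuringElement(cv2.MORPH_ELLIPSE,(k,k)))
    return rect(n,m,zt)
E
python3 - <<'E'
from h import *
im=bot.read_camera('top')
p=platter('top',im,(160,250,240,310),.050);print(p[:3])
th=np.radians(-4.2);u=np.array([np.cos(th),np.sin(th)]);v=np.array([-u[1],u[0]])
L=np.array([551.7,102.6]);R=np.array([524.7,-231.5]);d=p[0]-L
print('along',d@u,'across',d@v,'R',(R-L)@u,(R-L)@v)
# lower lug tip
m=im.max(2)<45
print([ (r,np.where(m[r,250:300])[0][[0,-1]]+250) for r in (228,231,234,235,236)if m[r,250:300].any()])
E
```

```text
(array([540.9048, -43.7741]), (169.6871337890625, 106.05682373046875), 6.191657543182373)
along -0.04599012996390783 across -146.77159744168262 R -2.4586092247186215 -335.18019816313756
[(228, array([260, 280])), (231, array([268, 280])), (234, array([268, 280])), (235, array([268, 274]))]
```

Run:
```python
from h import *
im=bot.read_camera('top')
for k in (17,25,27,29):
  p=platter('top',im,(160,250,240,310),.050,k=k);print(k,p[:3])
w=p[3]*1000
# long-side edges: fit lines on left and right sides
a=np.radians(p[2]);U=np.array([np.cos(a),np.sin(a)]);V=np.array([-U[1],U[0]])
d=w-p[0];s=d@U;t=d@V
c=[]
for sg in(1,-1):
  k=(np.abs(s)<35)&(t*sg>35);vx,vy,x0,y0=cv2.fitLine(w[k].astype(np.float32),cv2.DIST_HUBER,0,.01,.01).ravel()
  print('side',sg,np.degrees(np.arctan(vy/vx)),x0,y0,t[k].mean())
print('lug near', ray('top',[[274,235.5],[268,235.5],[280,235]],.05)*1000)
# near and far rim edge along axis through profile of the tray end
print('tray far end inner edge',ray('top',[[250+0,0]],.03)*0)
```

```text
17 (array([540.9285, -43.7715]), (175.59957885742188, 106.05682373046875), 6.191657066345215)
25 (array([542.2153, -43.6319]), (166.4570770263672, 106.05682373046875), 6.191657543182373)
27 (array([542.2153, -43.6319]), (166.4570770263672, 106.05682373046875), 6.191657543182373)
29 (array([542.1908, -43.4773]), (166.4043426513672, 105.97145080566406), 6.542069435119629)
side 1 6.21321 535.53235 7.473939 51.36072931919418
side -1 6.7157955 544.21954 -94.98988 -51.58520142909755
lug near [[442.9696 -52.7268]
 [442.8337 -34.9736]
 [444.5779 -70.4757]]
tray far end inner edge [[0. 0.]]
```

Measured poses: 
- Platter centre is about (541, -43) mm with yaw +6.4°.
- Oblong board is at (552, 103) mm with yaw about -4.4°.
- The platter is about 1 mm off the board along x, so a sideways push with two spread fingers should also square it up.

First I'll move to the platter's right.

Call:
{"method": "send_rows", "body": {
  "slide": [
    [-34,-22,0],
    [-68,-43,0],
    [-101,-65,0],
    [-135,-87,0],
    [-168,-108,0],
    [-202,-130,0],
    [-235,-151,0],
    [-269,-173,0]
  ],
  "roll": [6,12,18,24,30,36,42,48],
  "claw": [0.6,0.6,0.6,0.6,0.6,0.6,0.6,0.6]
}}

```text
t: 0.97
eef_pos: [0.4155, 0.3889, 0.2315]
tool_rot: [-0.0, 0.551, 0.835, 0.0]
contact_force: [0.8, 0.1, 0.7]
gripper_width: 0.595
grasp_force: 0.0
```

Call:
{"method": "send_rows", "body": {
  "slide": [
    [-34,-4,0],
    [-68,-8,0],
    [-102,-13,5],
    [-136,-17,10],
    [-170,-21,20],
    [-203,-26,30],
    [-237,-30,40],
    [-271,-34,50]
  ],
  "roll": [3.5,7,10.5,14,17.5,21,24.5,27.6],
  "claw": [0.6,0.6,0.6,0.6,0.6,0.6,0.6,0.6]
}}

```text
t: 1.63
eef_pos: [0.4916, 0.1268, 0.1812]
tool_rot: [-0.0, 0.733, 0.68, 0.0]
contact_force: [0.6, -0.1, 0.0]
gripper_width: 0.601
grasp_force: 0.0
```

Call:
{"method": "send_rows", "body": {
  "slide": [
    [-34,8,0],
    [-68,16,0],
    [-102,24,0],
    [-136,32,0],
    [-170,40,0],
    [-204,48,20],
    [-235,55,45],
    [-260,61,70]
  ],
  "roll": [0,0,0,0,0,0,0,0],
  "claw": [0.6,0.6,0.6,0.6,0.6,0.6,0.6,0.6]
}}

```text
t: 2.3
eef_pos: [0.5342, -0.1384, 0.1112]
tool_rot: [0.001, 0.733, 0.681, 0.001]
contact_force: [0.1, 0.2, -0.3]
gripper_width: 0.6
grasp_force: 0.0
```

Call:
{"method": "send_rows", "body": {
  "slide": [
    [0,0,15],
    [0,0,30],
    [0,0,45],
    [0,0,58],
    [0,0,68],
    [0,0,73],
    [0,0,75],
    [0,0,75]
  ],
  "roll": [0,0,0,0,0,0,0,0],
  "claw": [0.6,0.6,0.6,0.6,0.6,0.6,0.6,0.6]
}}

```text
t: 2.97
eef_pos: [0.5335, -0.1355, 0.0362]
tool_rot: [-0.0, 0.732, 0.681, -0.0]
contact_force: [-0.2, -0.0, 0.7]
gripper_width: 0.6
grasp_force: 0.0
```

Run:
```python
from h import *
o=bot.get_obs();print(o['eef_pos'],o['contact_force'])
s=bot.read_camera('side');t=bot.read_camera('top')
a=cv2.resize(s[150:270,190:310],None,fx=3.3,fy=3.3,interpolation=cv2.INTER_CUBIC)
b=cv2.resize(t[145:265,230:350],None,fx=3.3,fy=3.3,interpolation=cv2.INTER_CUBIC)
cv2.imwrite('pics/c3.png',np.hstack([a,b])[:,:,::-1])
```

```text
[ 0.5335 -0.1355  0.0362] [-0.2368 -0.0373  0.68  ]
```

View pics/c3.png

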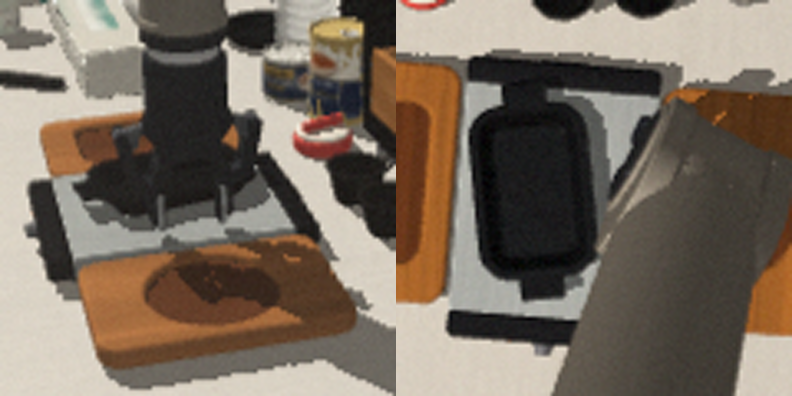

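The fingers stand to the right of the platter just above the tray, and the platter is untouched. Now a gentle push towards the board.

Call:
{"method": "send_rows", "body": {
  "slide": [
    [5,0,1],
    [10,0,2],
    [14,0,2],
    [18,0,2],
    [22,0,2],
    [26,0,2],
    [30,0,2],
    [34,0,2]
  ],
  "roll": [0,0,0,0,0,0,0,0],
  "claw": [0.6,0.6,0.6,0.6,0.6,0.6,0.6,0.6]
}}

```text
t: 3.73
eef_pos: [0.5355, -0.102, 0.0343]
tool_rot: [0.0, 0.732, 0.681, -0.0]
contact_force: [-1.5, -3.8, 0.6]
gripper_width: 0.598
grasp_force: 1.5
```

Call:
{"method": "send_rows", "body": {
  "slide": [
    [3,0,0],
    [6,0,0],
    [9,0,0],
    [12,0,0],
    [15,0,0],
    [18,0,0],
    [20,0,0],
    [20,0,0]
  ],
  "roll": [0,0,0,0,0,0,0,0],
  "claw": [0.6,0.6,0.6,0.6,0.6,0.6,0.6,0.6]
}}

```text
t: 4.4
eef_pos: [0.5375, -0.0809, 0.0343]
tool_rot: [-0.0, 0.732, 0.681, 0.0]
contact_force: [-0.5, -1.6, 0.9]
gripper_width: 0.597
grasp_force: 0.4
```

```bash
cat >> h.py <<'E'
L=np.array([551.7,102.6]);th=np.radians(-4.4);u=np.array([np.cos(th),np.sin(th)]);v=np.array([-u[1],u[0]])
def tool():
    o=bot.get_obs();d=o['eef_pos'][:2]*1000-L;print('tool along/across',d@u,d@v,'z',o['eef_pos'][2],'F',o['contact_force'])
E
python3 - <<'E'
from h import *
tool()
s=bot.read_camera('side');t=bot.read_camera('top')
a=cv2.resize(s[150:270,190:310],None,fx=3.3,fy=3.3,interpolation=cv2.INTER_CUBIC)
b=cv2.resize(t[145:265,190:310],None,fx=3.3,fy=3.3,interpolation=cv2.INTER_CUBIC)
cv2.imwrite('pics/c4.png',np.hstack([a,b])[:,:,::-1])
m=t.max(2)<45
for r in range(160,250,4):
    k=np.where(m[r,225:300])[0]+225
    if len(k):print(r,k[0],k[-1],end=' | ')
E
```

```text
tool along/across -0.04310921594944084 -184.01343790576232 z 0.03425544689735046 F [-0.5416 -1.6457  0.9195]
164 252 287 | 168 252 299 | 172 254 299 | 176 248 279 | 180 247 279 | 184 246 278 | 188 246 276 | 192 246 274 | 196 245 272 | 200 245 271 | 204 245 269 | 208 244 267 | 212 244 267 | 216 244 265 | 220 246 264 | 224 254 264 | 228 254 262 | 240 246 258 | 244 246 256 |
```

View pics/c4.png

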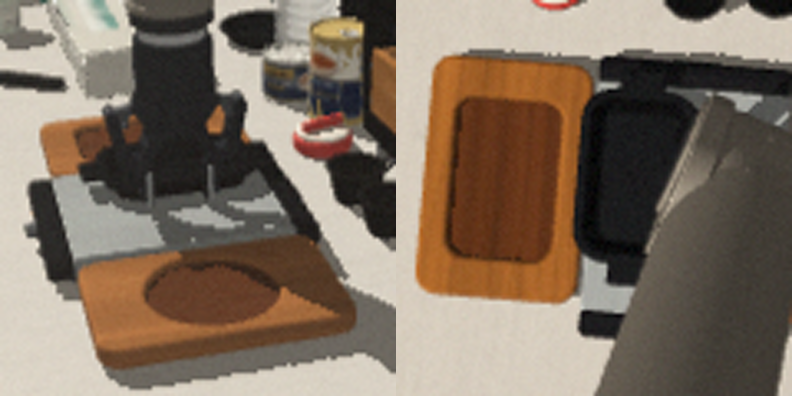

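Run:
```python
from h import *
t=bot.read_camera('top')
def ac(p): d=np.atleast_2d(p)*1000-L; return np.c_[d@u,d@v].round(1)
m=t.max(2)<45
for c in range(252,262,2): 
    k=np.where(m[200:240,c])[0]+200;k=k[k<237];print(c,k[-1],ac(ray('top',[[c,k[-1]+.5]],.05)))
k=[(np.where(m[r,225:300])[0][0]+224.5,r) for r in range(182,214,2)]
print('left edge',ac(ray('top',k,.05))[::3])
# rim near/far edge of long body at col 247..252
for c in (248,250,252):
    q=np.where(m[168:226,c])[0]+168; print(c,q[0],q[-1],ac(ray('top',[[c,q[0]-.5],[c,q[-1]+.5]],.05)).tolist())
# well: dark-brown area inside the board
hsv=cv2.cvtColor(t,cv2.COLOR_RGB2HSV);b=board(t,'L')&(hsv[...,2]<125)
b[:, :196]=0;b[:,245:]=0
b=cv2.morphologyEx(b.astype(np.uint8),cv2.MORPH_OPEN,np.ones((5,5)))
r=rect('top',b,.024);print('well',r[:3],ac(r[0]/1000))
r=rect('top',cv2.morphologyEx(board(t,'L').astype(np.uint8),cv2.MORPH_CLOSE,np.ones((5,5))),.027);print(r[:3])
for y in range(181,188):pass
print(t[165:182,256].max(1),ac(ray('top',[[256,168]],.03)))
```

```text
252 223 [[-66.7 -95.3]]
254 229 [[ -83.9 -102.8]]
256 230 [[ -86.3 -108.9]]
258 230 [[ -85.8 -114.8]]
260 230 [[ -85.3 -120.7]]
left edge [[ 54.5 -65.5]
 [ 36.6 -67.1]
 [ 18.8 -68.6]
 [  0.8 -67.2]
 [-17.  -68.7]
 [-35.  -67.3]]
248 176 221 [[74.5, -71.3], [-61.8, -83.0]]
250 174 222 [[80.9, -76.7], [-64.3, -89.2]]
252 168 223 [[99.4, -81.1], [-66.7, -95.3]]
well (array([550.333 , 105.4847]), (150.3123016357422, 99.53174591064453), -4.105522155761719) [[-1.6  2.8]]
(array([551.7982, 103.0521]), (219.9143829345703, 148.572021484375), -4.041717529296875)
[ 28  34  31  31  60 147 142  16  21  19  15  19  17  14  26  31  32] [[101.2 -93. ]]
```

The push squared the platter up, but it has drifted about 12 mm too far from the robot. I'll put the spread fingers inside the open platter and draw it back along the tray. Pressing on the inner wall is stable and does not lift it.

Call:
{"method": "send_rows", "body": {
  "slide": [
    [-5,0,0],
    [-8,0,0],
    [-8,0,-10],
    [-8,0,-25],
    [-8,0,-40],
    [-8,0,-55],
    [-8,0,-60],
    [-8,0,-60]
  ],
  "roll": [0,0,0,0,0,0,0,0],
  "claw": [0.6,0.6,0.6,0.6,0.6,0.6,0.6,0.6]
}}

```text
t: 5.22
eef_pos: [0.5379, -0.0898, 0.096]
tool_rot: [0.001, 0.732, 0.681, 0.001]
contact_force: [-0.6, 0.2, -0.9]
gripper_width: 0.593
grasp_force: 0.0
```

Call:
{"method": "send_rows", "body": {
  "slide": [
    [15,3,0],
    [35,6,0],
    [55,9,0],
    [72,12,0],
    [72,12,10],
    [72,12,20],
    [72,12,27],
    [72,12,30]
  ],
  "roll": [0,0,0,0,0,0,0,0],
  "claw": [0.6,0.6,0.6,0.6,0.6,0.6,0.6,0.6]
}}

```text
t: 5.88
eef_pos: [0.5522, -0.0202, 0.0624]
tool_rot: [-0.001, 0.733, 0.68, -0.001]
contact_force: [-0.0, -0.5, 0.0]
gripper_width: 0.596
grasp_force: 0.0
```

Run:
```python
from h import *
tool()
s=bot.read_camera('side');t=bot.read_camera('top')
a=cv2.resize(s[150:270,190:310],None,fx=3.3,fy=3.3,interpolation=cv2.INTER_CUBIC)
b=cv2.resize(t[145:265,190:310],None,fx=3.3,fy=3.3,interpolation=cv2.INTER_CUBIC)
cv2.imwrite('pics/c5.png',np.hstack([a,b])[:,:,::-1])
```

```text
tool along/across 9.965053705636032 -122.39423545214528 z 0.0623864567587572 F [-0.0394 -0.493   0.0069]
```

View pics/c5.png

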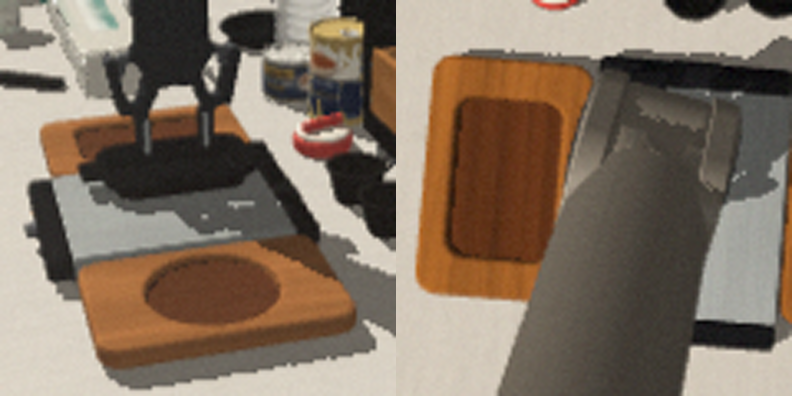

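The fingers hang centred over the platter's open floor. Lowering them inside, then drawing towards the robot.

Call:
{"method": "send_rows", "body": {
  "slide": [
    [0,0,5],
    [0,0,10],
    [0,0,15],
    [0,0,18],
    [0,0,20],
    [0,0,21],
    [0,0,21],
    [0,0,21]
  ],
  "roll": [0,0,0,0,0,0,0,0],
  "claw": [0.6,0.6,0.6,0.6,0.6,0.6,0.6,0.6]
}}

```text
t: 6.65
eef_pos: [0.554, -0.0187, 0.0434]
tool_rot: [0.0, 0.732, 0.681, 0.0]
contact_force: [-0.8, 0.1, -0.2]
gripper_width: 0.6
grasp_force: 0.0
```

Call:
{"method": "send_rows", "body": {
  "slide": [
    [0,-4,0],
    [0,-8,0],
    [0,-12,0],
    [0,-16,0],
    [0,-20,0],
    [0,-23,0],
    [0,-25,0],
    [0,-26,0]
  ],
  "roll": [0,0,0,0,0,0,0,0],
  "claw": [0.6,0.6,0.6,0.6,0.6,0.6,0.6,0.6]
}}

```text
t: 7.32
eef_pos: [0.5276, -0.0168, 0.0433]
tool_rot: [-0.0, 0.732, 0.681, -0.0]
contact_force: [0.1, -0.2, -0.5]
gripper_width: 0.6
grasp_force: 0.0
```

```bash
cat >> h.py <<'E'
def ac(p): d=np.atleast_2d(p)*1000-L; return np.c_[d@u,d@v].round(1)
def look(z=.05,x0=225,x1=300):
    t=bot.read_camera('top');m=t.max(2)<45
    for r in range(168,240,6):
        k=np.where(m[r,x0:x1])[0]+x0
        if len(k):print(r,k[0],k[-1],ac(ray('top',[[k[0]-.5,r]],z))[0],end=' | ')
    s=bot.read_camera('side');m=s.max(2)<45
    k=[]
    return t,s
E
python3 - <<'E'
from h import *
tool();look()
E
```

```text
tool along/across -14.89903806623554 -120.90264081162542 z 0.04331137338477144 F [ 0.1226 -0.2079 -0.4785]
168 252 299 [ 97.7 -79.8] | 174 250 276 [ 79.3 -75.4] | 180 247 281 [ 60.7 -68. ] | 186 246 281 [ 42.6 -66.6] |
```

Call:
{"method": "send_rows", "body": {
  "slide": [
    [0,-2,0],
    [0,-4,0],
    [0,-6,0],
    [0,-8,0],
    [0,-10,0],
    [0,-11,0],
    [0,-12,0],
    [0,-12,0]
  ],
  "roll": [0,0,0,0,0,0,0,0],
  "claw": [0.6,0.6,0.6,0.6,0.6,0.6,0.6,0.6]
}}

```text
t: 8.08
eef_pos: [0.5167, -0.016, 0.0436]
tool_rot: [0.001, 0.732, 0.681, 0.001]
contact_force: [2.4, -0.1, -0.3]
gripper_width: 0.599
grasp_force: 1.2
```

Run:
```python
from h import *
o=bot.get_obs();print(o['contact_force'],o['grasp_force'],o['gripper_width'])
tool();t,s=look()
print()
m=t.max(2)<45
for r in range(166,180): print(r,np.where(m[r,225:300])[0][[0,-1]]+225,end=' ')
cv2.imwrite('pics/c6.png',np.hstack([cv2.resize(s[150:270,190:310],None,fx=3.3,fy=3.3),cv2.resize(t[145:265,190:310],None,fx=3.3,fy=3.3)])[:,:,::-1])
```

```text
[ 2.3614 -0.1391 -0.285 ] 1.220395056589041 0.5985786271370641
tool along/across -25.81417378136043 -120.91423845271522 z 0.04359405341761818 F [ 2.3614 -0.1391 -0.285 ]
168 252 299 [ 97.7 -79.8] | 174 251 275 [ 79.6 -78.3] | 180 247 280 [ 60.7 -68. ] | 186 246 281 [ 42.6 -66.6] | 192 274 281 [  31.8 -151.1] | 
166 [252 299] 167 [252 299] 168 [252 299] 169 [258 299] 170 [259 299] 171 [258 299] 172 [256 299] 173 [253 271] 174 [251 275] 175 [249 277] 176 [248 278] 177 [248 279] 178 [248 279] 179 [247 280]
```

View pics/c6.png

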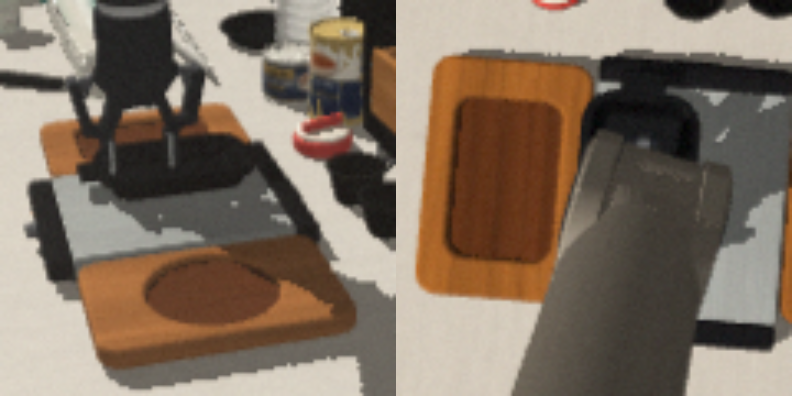

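Contact has just begun at the near inner wall (2.4 N). I'll continue in smaller steps and track the far rim edge.

Call:
{"method": "send_rows", "body": {
  "slide": [
    [0,-2,0],
    [0,-3,0],
    [0,-4,0],
    [0,-5,0],
    [0,-6,0],
    [0,-7,0],
    [0,-8,0],
    [0,-8,0]
  ],
  "roll": [0,0,0,0,0,0,0,0],
  "claw": [0.6,0.6,0.6,0.6,0.6,0.6,0.6,0.6]
}}

```text
t: 8.85
eef_pos: [0.508, -0.0153, 0.0434]
tool_rot: [0.0, 0.732, 0.681, 0.0]
contact_force: [4.3, 0.2, 3.0]
gripper_width: 0.6
grasp_force: 2.1
```

Run:
```python
from h import *
tool();t=bot.read_camera('top');m=t.max(2)<45
print(ac(ray('top',[[262,172.0],[262,172.5]],.05)))
for c in (250,252,254,256,270,272,274):
    q=np.where(~m[160:182,c])[0]+160;
    print(c,q[-1] if len(q) else None,ac(ray('top',[[c,q[-1]+.5]],.05))[0] if len(q) else '')
g=t[164:180,[254,272]].max(2);print(g.T)
k=[(np.where(m[r,225:300])[0][0]+224.5,r) for r in (178,180,182,184,186,188)];print(ac(ray('top',k,.05)).tolist())
```

```text
tool along/across -34.504921756018376 -120.95174631630799 z 0.04340416183953359 F [4.2642 0.2273 3.0133]
[[  88.5 -112. ]
 [  87.  -112.1]]
250 176 [ 72.  -77.5]
252 175 [ 75.5 -83.2]
254 175 [ 76.  -89.1]
256 175 [ 76.5 -95.1]
270 162 [ 118.9 -133.4]
272 176 [  77.6 -142.9]
274 176 [  78.1 -148.8]
[[ 26  25  28  31  28  64 156 165 170 165 158  74  25  23  18  17]
 [ 22  22  30  24  21  17  24  58  89  85  86  84  59  24  23  21]]
[[67.1, -73.4], [60.7, -68.0], [54.7, -68.5], [48.8, -69.0], [42.6, -66.6], [36.6, -67.1]]
```

The far rim edge is now at +79 mm along, so the platter is centred on the board within about 1 mm in x. Next I'll centre the fingers inside and pull left on the inner wall.

Call:
{"method": "send_rows", "body": {
  "slide": [
    [0,6,0],
    [0,12,0],
    [0,18,0],
    [0,24,0],
    [0,30,0],
    [4,34,0],
    [10,34,0],
    [15,34,0]
  ],
  "roll": [0,0,0,0,0,0,0,0],
  "claw": [0.6,0.6,0.6,0.6,0.6,0.6,0.6,0.6]
}}

```text
t: 9.57
eef_pos: [0.5431, -0.0021, 0.0431]
tool_rot: [-0.0, 0.732, 0.681, -0.0]
contact_force: [0.7, -0.3, -1.3]
gripper_width: 0.601
grasp_force: 0.0
```

Call:
{"method": "send_rows", "body": {
  "slide": [
    [3,0,0],
    [6,0,0],
    [9,0,0],
    [12,0,0],
    [16,0,0],
    [20,0,0],
    [25,0,0],
    [30,0,0]
  ],
  "roll": [0,0,0,0,0,0,0,0],
  "claw": [0.6,0.6,0.6,0.6,0.6,0.6,0.6,0.6]
}}

```text
t: 10.23
eef_pos: [0.5451, 0.0265, 0.0433]
tool_rot: [0.0, 0.733, 0.681, -0.0]
contact_force: [0.3, -3.4, 1.2]
gripper_width: 0.603
grasp_force: 1.5
```

Call:
{"method": "send_rows", "body": {
  "slide": [
    [4,0,0],
    [8,0,0],
    [12,0,0],
    [16,0,0],
    [20,0,0],
    [24,0,0],
    [28,0,0],
    [30,0,0]
  ],
  "roll": [0,0,0,0,0,0,0,0],
  "claw": [0.6,0.6,0.6,0.6,0.6,0.6,0.6,0.6]
}}

```text
t: 10.9
eef_pos: [0.5474, 0.0583, 0.0432]
tool_rot: [-0.0, 0.732, 0.681, 0.0]
contact_force: [-0.3, -2.2, 0.2]
gripper_width: 0.598
grasp_force: 0.9
```

Run:
```python
from h import *
tool();t=bot.read_camera('top');s=bot.read_camera('side');m=t.max(2)<45
for r in range(172,228,3):
    k=np.where(m[r,205:290])[0]+205
    if len(k):print(r,k[0],k[-1],ac(ray('top',[[k[0]-.5,r]],.048))[0],end=' | ')
print()
for c in range(226,276,3):
    q=np.where(m[166:190,c])[0]+166
    if len(q):print(c,q[0],ac(ray('top',[[c,q[0]-.5]],.048))[0],end=' | ')
cv2.imwrite('pics/c7.png',np.hstack([cv2.resize(s[150:270,190:310],None,fx=3.3,fy=3.3),cv2.resize(t[145:265,190:310],None,fx=3.3,fy=3.3)])[:,:,::-1])
```

```text
tool along/across -0.8750827259621001 -44.5194516377309 z 0.04324157714322795 F [-0.33   -2.1949  0.2332]
172 245 289 [ 84.2 -59.9] | 175 234 258 [ 72.5 -28. ] | 178 254 265 [ 68.6 -88.2] | 181 255 267 [ 59.9 -92. ] | 184 254 268 [ 50.7 -89.8] | 187 254 268 [ 41.7 -90.5] | 190 253 268 [ 32.6 -88.3] | 193 253 267 [ 23.6 -89.1] | 196 252 267 [ 14.5 -86.9] | 199 252 267 [  5.6 -87.6] | 202 252 266 [ -3.3 -88.4] | 205 251 266 [-12.5 -86.2] | 208 250 266 [-21.6 -84. ] | 211 250 266 [-30.5 -84.8] | 214 250 265 [-39.4 -85.5] | 217 248 265 [-48.7 -80.4] | 220 248 265 [-57.6 -81.1] | 223 247 264 [-66.7 -78.9] | 226 247 260 [-75.5 -79.7] | 
235 175 [ 74.3 -32.3] | 241 175 [ 75.9 -50.1] | 244 174 [ 79.6 -58.8] | 247 169 [ 95.3 -66.5] | 250 169 [ 96.1 -75.4] | 253 166 [105.8 -83.6] | 256 166 [106.6 -92.5] | 259 166 [ 107.4 -101.5] | 262 166 [ 108.1 -110.4] | 265 166 [ 108.9 -119.3] | 268 166 [ 109.7 -128.3] | 271 166 [ 110.4 -137.2] | 274 166 [ 111.2 -146.2] |
```

View pics/c7.png

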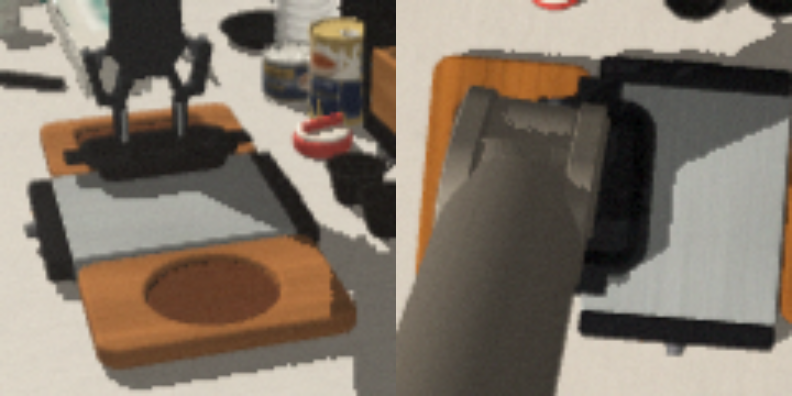

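The platter is moving evenly, with its leading part already on the board. Before the well I'll check the x offset using the exposed right half.

Run:
```python
from h import *
t=bot.read_camera('top').max(2).astype(float)
def edge(c,rows): # sub-pixel dark edge scanning rows from light to dark
    p=t[rows,c];i=np.argmax(p<50);lo,hi=p[i:i+3].min(),p[max(i-3,0):i].max();mid=(lo+hi)/2
    j=i if p[i-1]>=mid and p[i]<mid else i-1
    f=(p[j-1]-mid)/(p[j-1]-p[j]);return rows[j-1]+f*(rows[j]-rows[j-1])
for c in (254,255,256,257,258):
    print(c,'far',t[170:182,c].astype(int),'near',t[220:236,c].astype(int))
for c in (250,252): print(c,'lug near',t[224:240,c].astype(int))
```

```text
254 far [16 16 21 20 15 16 12 19 20 21 19 54] near [ 26  19  13   9   7  14  27  33  56  92  93 125 174 175 176 176]
255 far [14 17 21 17 17 18 18 10 10 15  7  9] near [ 24  13  13   9  10  18  31  35  55  93 107 172 171 175 176 172]
256 far [16 10 16 15 15 18 13 18  8 14 11 13] near [ 25  18   8  13  16  19  26  32  59  89 106 168 176 173 174 173]
257 far [18 20 23 22 25 18 17 16 18 16 12  9] near [ 26  18   8  16   9  22  29  28  55  90  94 118 175 171 176 175]
258 far [32 44 54 58 63 29 18 28 19 18 11 13] near [ 21  23  14  10  22  23  27  25  69  94 109 175 175 176 178 176]
250 lug near [ 14  24  34  25  28  25  31  32  23  32  84 174 177 176 167  64]
252 lug near [ 17  20  30  30  23  28  26  25  32  36  93 177 178 178 164  81]
```

Run:
```python
from h import *
print(ac(ray('top',[[258,174.6],[258,227.9],[251,234.1],[268.3,187],[265.4,214]],.048)))
# well far/near edges and lug tip at z .044..049
print(ac(ray('top',[[251,234.1]],.044)))
```

```text
[[  79.9 -100.8]
 [ -78.3 -114.2]
 [ -98.3  -95.1]
 [  45.5 -134.5]
 [ -35.4 -132.6]]
[[-98.5 -95. ]]
```

The platter is centred along the board within 1 mm and square, so I'll carry on pulling to the well.

Call:
{"method": "send_rows", "body": {
  "slide": [
    [4,0,0],
    [8,0,0],
    [12,0,0],
    [16,0,0],
    [20,0,0],
    [24,0,0],
    [28,0,0],
    [32,0,0]
  ],
  "roll": [0,0,0,0,0,0,0,0],
  "claw": [0.6,0.6,0.6,0.6,0.6,0.6,0.6,0.6]
}}

```text
t: 11.72
eef_pos: [0.5496, 0.0897, 0.0432]
tool_rot: [-0.0, 0.732, 0.681, 0.0]
contact_force: [0.3, 0.3, 0.1]
gripper_width: 0.601
grasp_force: 0.0
```

Call:
{"method": "send_rows", "body": {
  "slide": [
    [3,0,0],
    [6,0,0],
    [9,0,0],
    [12,0,1],
    [15,0,2],
    [18,0,3],
    [21,0,4],
    [24,0,5]
  ],
  "roll": [0,0,0,0,0,0,0,0],
  "claw": [0.6,0.6,0.6,0.6,0.6,0.6,0.6,0.6]
}}

```text
t: 12.38
eef_pos: [0.5514, 0.113, 0.0381]
tool_rot: [-0.0, 0.732, 0.681, -0.0]
contact_force: [-0.3, 0.5, 0.3]
gripper_width: 0.602
grasp_force: 0.0
```

Run:
```python
from h import *
tool();t=bot.read_camera('top');s=bot.read_camera('side')
cv2.imwrite('pics/c8.png',np.hstack([cv2.resize(s[150:270,190:310],None,fx=3.3,fy=3.3),cv2.resize(t[145:265,190:310],None,fx=3.3,fy=3.3)])[:,:,::-1])
```

```text
tool along/across -1.1027593469955856 10.3732154949531 z 0.03814470910105679 F [-0.3342  0.483   0.3335]
```

View pics/c8.png

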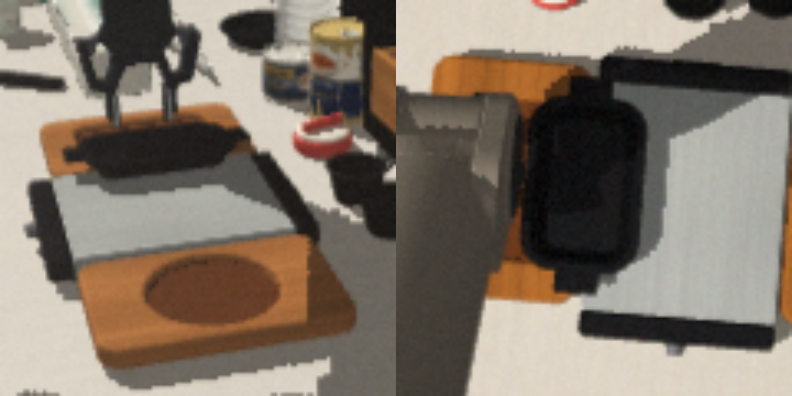

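The fingers slipped over the leading rim when the platter stepped down onto the board. The platter sits flat and untipped about 70 mm short of home. I'll lift out, go round to its right side, and push from outside on the rim with lower fingertips.

Run:
```python
from h import *
t=bot.read_camera('top')
p=platter('top',t,(168,240,225,270),.048,k=21);print(p[:3],ac(p[0]/1000))
m=t.max(2)<45
k=[(np.where(m[r,230:275])[0][-1]+230.5,r) for r in range(184,216,5)];print(ac(ray('top',k,.048)).tolist())
k=[(np.where(m[r,230:275])[0][0]+229.5,r) for r in range(184,216,5)];print(ac(ray('top',k,.048)).tolist())
for c in (244,246,248,250,254):print(c,t[218:236,c].max(1),t[168:180,c].max(1))
```

```text
(array([547.7345,  34.1973]), (172.75070190429688, 119.28286743164062), 0.38707783818244934) [[  1.3 -68.5]]
[[53.7, -125.5], [38.8, -126.7], [23.7, -125.0], [8.8, -126.2], [-6.2, -124.5], [-21.1, -125.8], [-35.9, -127.0]]
[[44.6, -18.4], [29.7, -19.8], [14.8, -21.1], [0.0, -22.4], [-14.8, -23.7], [-29.6, -25.0], [-44.4, -26.3]]
244 [ 30  26  18  19   5  12  16  28  29  27  28  29  27  30  30  42 120 224] [23 18 14 18 16 16 19 20 15 12  6 15]
246 [ 30  27  21  15   6  15  17  26  29  30  28  29  27  20  28  61 159 186] [17 13 12 14 16 20 15 18 18 11 13 11]
248 [ 30  25  23  16  11  11  12  24  29  27  28  26  31  29  29  47 112 179] [35 19 15 17 17 22 22 15 18 15 11 12]
250 [ 27  28  28  18   5  13  14  17  26  31  28  36  37  43  57  85 126 184] [53 26 17 18 19 18 20 22 19 14  3 17]
254 [ 32  28  28  21  15  12  14  25  27  39  78  94 100 126 179 177 181 180] [19 19 17 16 14 20 20 15 14 11 12 11]
```

Call:
{"method": "send_rows", "body": {
  "slide": [
    [0,0,-8],
    [0,0,-16],
    [0,0,-25],
    [0,0,-35],
    [0,0,-45],
    [0,0,-52],
    [0,0,-58],
    [0,0,-60]
  ],
  "roll": [0,0,0,0,0,0,0,0],
  "claw": [0.6,0.6,0.6,0.6,0.6,0.6,0.6,0.6]
}}

```text
t: 13.2
eef_pos: [0.552, 0.113, 0.0996]
tool_rot: [0.0, 0.732, 0.681, 0.001]
contact_force: [0.0, 0.4, -0.1]
gripper_width: 0.599
grasp_force: 0.0
```

Call:
{"method": "send_rows", "body": {
  "slide": [
    [-15,0,0],
    [-40,0,0],
    [-65,0,0],
    [-90,0,0],
    [-115,0,0],
    [-140,0,0],
    [-155,0,0],
    [-160,0,0]
  ],
  "roll": [0,0,0,0,0,0,0,0],
  "claw": [0.6,0.6,0.6,0.6,0.6,0.6,0.6,0.6]
}}

```text
t: 13.87
eef_pos: [0.5391, -0.0501, 0.0984]
tool_rot: [0.0, 0.734, 0.679, -0.001]
contact_force: [-0.2, -0.0, -0.3]
gripper_width: 0.599
grasp_force: 0.0
```

The platter is square (right rim at -126 across throughout). Lowering the fingers outside its right edge.

Call:
{"method": "send_rows", "body": {
  "slide": [
    [0,0,12],
    [0,0,24],
    [0,0,36],
    [0,0,46],
    [0,0,55],
    [0,0,61],
    [0,0,65],
    [0,0,66]
  ],
  "roll": [0,0,0,0,0,0,0,0],
  "claw": [0.6,0.6,0.6,0.6,0.6,0.6,0.6,0.6]
}}

```text
t: 14.53
eef_pos: [0.5395, -0.0466, 0.0314]
tool_rot: [-0.0, 0.732, 0.681, -0.0]
contact_force: [-0.3, 0.2, 0.2]
gripper_width: 0.599
grasp_force: 0.0
```

Call:
{"method": "send_rows", "body": {
  "slide": [
    [0,0,1],
    [0,0,1],
    [0,0,2],
    [0,0,2],
    [0,0,3],
    [0,0,3],
    [0,0,3],
    [0,0,3]
  ],
  "roll": [0,0,0,0,0,0,0,0],
  "claw": [0.6,0.6,0.6,0.6,0.6,0.6,0.6,0.6]
}}

```text
t: 15.2
eef_pos: [0.5399, -0.0468, 0.0294]
tool_rot: [0.0, 0.732, 0.681, 0.0]
contact_force: [-0.2, -0.3, -0.3]
gripper_width: 0.601
grasp_force: 0.0
```

```bash
python3 -c "
from h import *
tool();t=bot.read_camera('top');m=t.max(2)<45
for c in (246,248):
    q=t[224:238,c].max(1);print(c,q)
"
```

```text
tool along/across -0.3368686019660583 -149.84083859148453 z 0.029354793681481986 F [-0.1505 -0.2743 -0.3322]
246 [ 15  27  31  40  64  94 106 108 109 109 106 102 108 105]
248 [ 91 108 112 113 108 107 103 106 105 109 106 103 103 104]
```

Call:
{"method": "send_rows", "body": {
  "slide": [
    [0,0,1],
    [4,0,2],
    [8,0,2],
    [12,0,2],
    [16,0,2],
    [20,0,2],
    [24,0,2],
    [28,0,2]
  ],
  "roll": [0,0,0,0,0,0,0,0],
  "claw": [0.6,0.6,0.6,0.6,0.6,0.6,0.6,0.6]
}}

```text
t: 15.92
eef_pos: [0.5418, -0.0186, 0.0273]
tool_rot: [0.0, 0.732, 0.681, -0.0]
contact_force: [0.1, -2.1, 0.5]
gripper_width: 0.604
grasp_force: 0.9
```

Call:
{"method": "send_rows", "body": {
  "slide": [
    [3,0,0],
    [6,0,0],
    [9,0,0],
    [12,0,0],
    [15,0,0],
    [18,0,0],
    [21,0,0],
    [24,0,0]
  ],
  "roll": [0,0,0,0,0,0,0,0],
  "claw": [0.6,0.6,0.6,0.6,0.6,0.6,0.6,0.6]
}}

```text
t: 16.58
eef_pos: [0.5434, 0.0053, 0.0271]
tool_rot: [-0.0, 0.732, 0.681, -0.0]
contact_force: [-0.1, -2.5, -0.6]
gripper_width: 0.599
grasp_force: 1.1
```

```bash
cat >> h.py <<'E'
def check():
    tool();t=bot.read_camera('top');m=t.max(2)<45
    for r in (186,192,198,204,210):
        k=np.where(m[r,192:262])[0]+192
        print(r,k[0],k[-1],ac(ray('top',[[k[0]-.5,r],[k[-1]+.5,r]],.046)).tolist(),end=' | ')
    print()
    for c in range(214,258,3):
        q=np.where(m[158:242,c])[0]+158
        if len(q):print(c,q[0],q[-1],ac(ray('top',[[c,q[0]-.5],[c,q[-1]+.5]],.046))[:,0],end=' | ')
    return t
E
python3 -c "
from h import *
check()"
```

```text
tool along/across -0.8441753792982736 -97.6199381706162 z 0.02713144923686846 F [-0.105  -2.4899 -0.6133]
186 218 233 [[35.7, 16.9], [39.8, -30.7]] | 192 217 231 [[17.6, 18.3], [21.4, -26.3]] | 198 217 229 [[-0.3, 16.6], [3.0, -22.0]] | 204 216 228 [[-18.3, 18.0], [-15.0, -20.6]] | 210 216 226 [[-36.1, 16.4], [-33.3, -16.2]] | 
217 189 221 [ 28.1 -69.8] | 220 177 223 [ 64.7 -74.9] | 223 175 221 [ 71.5 -68.2] | 226 174 213 [ 75.2 -43.8] | 229 173 200 [79.  -4.5] | 232 168 190 [94.7 26. ] | 235 167 181 [98.5 53.6] | 238 168 174 [96.3 75.3] | 241 168 171 [97. 85.] | 253 163 168 [115.1  97.1] | 256 162 168 [118.9  97.9] |
```

Call:
{"method": "send_rows", "body": {
  "slide": [
    [3,0,0],
    [6,0,0],
    [9,0,0],
    [12,0,0],
    [15,0,0],
    [18,0,0],
    [21,0,0],
    [24,0,0]
  ],
  "roll": [0,0,0,0,0,0,0,0],
  "claw": [0.6,0.6,0.6,0.6,0.6,0.6,0.6,0.6]
}}

```text
t: 17.3
eef_pos: [0.5453, 0.0293, 0.0273]
tool_rot: [-0.0, 0.732, 0.681, -0.0]
contact_force: [0.0, -2.1, -1.6]
gripper_width: 0.601
grasp_force: 1.1
```

```bash
python3 -c "
from h import *
check()"
```

```text
tool along/across -0.7288519368236228 -73.5307560779956 z 0.027267831043225204 F [ 0.0311 -2.0709 -1.6122]
186 209 221 [[33.4, 43.7], [36.7, 5.0]] | 192 208 219 [[15.3, 45.0], [18.3, 9.3]] | 198 208 217 [[-2.5, 43.4], [-0.0, 13.7]] | 204 207 216 [[-20.6, 44.7], [-18.1, 15.0]] | 210 207 214 [[-38.4, 43.1], [-36.4, 19.4]] | 
214 175 214 [ 69.2 -49.8] | 217 173 200 [75.9 -7.6] | 220 173 190 [76.7 22.9] | 223 167 180 [95.4 53.5] | 226 167 174 [96.2 72.2] | 229 167 171 [97. 82.] | 232 167 171 [97.7 82.7] | 238 174 175 [78.3 72.3] | 244 176 176 [73.8 70.8] | 253 163 168 [115.1  97.1] | 256 162 241 [ 118.9 -118.9] |
```

Call:
{"method": "send_rows", "body": {
  "slide": [
    [2,0,0],
    [4,0,0],
    [5,0,0],
    [6,0,0],
    [7,0,0],
    [8,0,0],
    [9,0,0],
    [9,0,0]
  ],
  "roll": [0,0,0,0,0,0,0,0],
  "claw": [0.6,0.6,0.6,0.6,0.6,0.6,0.6,0.6]
}}

```text
t: 18.02
eef_pos: [0.5461, 0.0381, 0.0274]
tool_rot: [0.0, 0.732, 0.681, 0.0]
contact_force: [0.1, -2.6, 0.1]
gripper_width: 0.594
grasp_force: 1.2
```

```bash
python3 -c "
from h import *
t=check();s=bot.read_camera('side')
cv2.imwrite('pics/c9.png',np.hstack([cv2.resize(s[150:270,190:310],None,fx=3.3,fy=3.3),cv2.resize(t[145:265,190:310],None,fx=3.3,fy=3.3)])[:,:,::-1])"
```

```text
tool along/across -0.6575027773863704 -64.71919637604161 z 0.027358238889440816 F [ 0.0622 -2.582   0.0573]
186 207 216 [[32.9, 49.6], [35.5, 19.9]] | 192 206 214 [[14.8, 51.0], [17.1, 24.2]] | 198 205 213 [[-3.3, 52.3], [-1.0, 25.6]] | 204 205 261 [[-21.1, 50.6], [-6.7, -118.6]] | 210 204 210 [[-39.1, 52.0], [-37.4, 31.2]] | 
214 173 194 [75.2  9.5] | 217 172 184 [78.9 40.1] | 220 167 176 [94.7 64.7] | 223 167 172 [95.4 77.5] | 226 167 171 [96.2 81.2] | 229 167 171 [97. 82.] | 235 174 175 [77.5 71.5] | 247 176 176 [74.6 71.6] | 253 163 241 [ 115.1 -119.7] | 256 162 241 [ 118.9 -118.9] |
```

Call:
{"method": "send_rows", "body": {
  "slide": [
    [1,0,0],
    [1,0,0],
    [2,0,0],
    [2,0,0],
    [3,0,0],
    [3,0,0],
    [4,0,0],
    [4,0,0]
  ],
  "roll": [0,0,0,0,0,0,0,0],
  "claw": [0.6,0.6,0.6,0.6,0.6,0.6,0.6,0.6]
}}

```text
t: 18.78
eef_pos: [0.5463, 0.0421, 0.0273]
tool_rot: [0.0, 0.732, 0.681, 0.0]
contact_force: [-0.6, -2.8, 1.7]
gripper_width: 0.605
grasp_force: 1.6
```

```bash
python3 -c "
from h import *
t=check()"
```

```text
tool along/across -0.7197739365851081 -60.72503208608983 z 0.027326598365731487 F [-0.6453 -2.809   1.6526]
186 205 214 [[32.4, 55.6], [35.0, 25.8]] | 192 205 212 [[14.5, 53.9], [16.6, 30.2]] | 198 204 260 [[-3.5, 55.3], [10.9, -114.1]] | 204 204 259 [[-21.4, 53.6], [-7.2, -112.7]] | 210 203 208 [[-39.4, 54.9], [-37.9, 37.1]] | 
214 173 188 [75.2 27.4] | 217 171 178 [81.9 58. ] | 220 167 173 [94.7 73.7] | 223 167 170 [95.4 83.4] | 226 167 171 [96.2 81.2] | 229 167 172 [97. 79.] | 232 174 174 [76.8 73.8] | 235 175 175 [74.5 71.5] | 241 176 176 [73.1 70.1] | 247 176 177 [74.6 68.6] | 250 240 241 [-114.5 -120.4] | 253 163 241 [ 115.1 -119.7] | 256 162 241 [ 118.9 -118.9] |
```

The left rim edge reads +54 to +55, so the centre is about 0 across. Backing away to verify the drop unobstructed.

Call:
{"method": "send_rows", "body": {
  "slide": [
    [-5,0,0],
    [-12,0,0],
    [-20,0,-5],
    [-28,0,-20],
    [-32,0,-40],
    [-36,0,-60],
    [-40,0,-75],
    [-40,0,-85]
  ],
  "roll": [0,0,0,0,0,0,0,0],
  "claw": [0.6,0.6,0.6,0.6,0.6,0.6,0.6,0.6]
}}

```text
t: 19.5
eef_pos: [0.5438, 0.0005, 0.1142]
tool_rot: [0.001, 0.733, 0.68, 0.001]
contact_force: [0.4, 0.5, 0.1]
gripper_width: 0.604
grasp_force: 0.0
```

Call:
{"method": "send_rows", "body": {
  "slide": [
    [-15,0,0],
    [-35,0,0],
    [-55,0,0],
    [-75,0,0],
    [-95,0,0],
    [-115,0,0],
    [-125,0,0],
    [-130,0,0]
  ],
  "roll": [0,0,0,0,0,0,0,0],
  "claw": [0.6,0.6,0.6,0.6,0.6,0.6,0.6,0.6]
}}

```text
t: 20.17
eef_pos: [0.5335, -0.1294, 0.1124]
tool_rot: [0.0, 0.733, 0.68, -0.0]
contact_force: [-0.6, -0.1, 0.3]
gripper_width: 0.602
grasp_force: 0.0
```

Run:
```python
from h import *
t=check();print()
p=platter('top',t,(160,240,192,255),.041,k=21);print('top z.041',p[:3],ac(p[0]/1000))
m=t.max(2)<45
for r in range(164,236,4):
    k=np.where(m[r,192:255])[0]+192
    if len(k):print(r,k[0],k[-1],end=' | ')
print()
s=bot.read_camera('side');ms=(s.max(2)<45)
w=np.zeros(ms.shape,bool);w[165:225,200:285]=1;ms&=w
n,l,st,ce=cv2.connectedComponentsWithStats(ms.astype(np.uint8))
i=1+np.argmax(st[1:,4]);print(st[i],ce[i])
# project expected rim corners (home z rim 42 vs unseated 49) into the side view
mo=bot.camera_model('side')
def proj(P):
    T=np.array(mo['camera_from_world']);q=T[:3,:3]@P+T[:3,3];q=mo['camera_matrix']@q;return (q[:2]/q[2]).round(1)
for z in(.042,.049):
  for a,b,nm in((98,20,'farlug'),(98,-20,'farlugR'),(-98,20,'nearlug'),(-98,-20,'nearlugR'),(0,54,'leftmid'),(0,-54,'rightmid')):
    xy=(L+a*u+b*v)/1000;print(z,nm,proj(np.r_[xy,z]),end='; ')
  print()
for c in range(205,260,6):
    q=np.where(l[:,c]==i)[0];print(c,q[0] if len(q) else None,q[-1] if len(q) else None,end=' | ')
```

```text
tool along/across -0.3793013819708584 -232.68829040332594 z 0.11236264530388936 F [-0.6387 -0.131   0.2757]
186 205 240 [[32.4, 55.6], [41.6, -51.6]] | 192 204 239 [[14.3, 56.9], [23.4, -50.1]] | 198 204 239 [[-3.5, 55.3], [5.6, -51.7]] | 204 204 238 [[-21.4, 53.6], [-12.5, -50.3]] | 210 203 238 [[-39.4, 54.9], [-30.3, -51.8]] | 
214 173 230 [ 75.2 -97. ] | 217 171 230 [ 81.9 -96.3] | 220 167 230 [ 94.7 -95.5] | 223 167 230 [ 95.4 -94.8] | 226 167 225 [ 96.2 -79.3] | 229 167 225 [ 97.  -78.5] | 232 174 223 [ 76.8 -71.9] | 235 175 221 [ 74.5 -65.2] | 238 177 214 [ 69.3 -43.8] | 247 239 241 [-112.3 -121.2] | 250 240 241 [-114.5 -120.4] | 253 163 241 [ 115.1 -119.7] | 256 162 241 [ 118.9 -118.9] | 
top z.041 (array([551.8765, 105.1028]), (171.00767517089844, 106.9336166381836), -3.8046035766601562) [[-0.   2.5]]
164 252 254 | 168 218 254 | 172 215 230 | 176 207 237 | 180 206 240 | 184 205 240 | 188 205 240 | 192 204 239 | 196 204 239 | 200 204 239 | 204 204 238 | 208 203 238 | 212 203 238 | 216 203 237 | 220 205 236 | 224 213 231 | 228 213 225 | 
[208 165  60  33 944] [238.2097 182.1653]
0.042 farlug [258.2 181.5]; 0.042 farlugR [260.8 185.5]; 0.042 nearlug [205.8 187.6]; 0.042 nearlugR [207.1 192. ]; 0.042 leftmid [230.8 181.1]; 0.042 rightmid [236.1 192.4]; 
0.049 farlug [258.2 179.8]; 0.049 farlugR [260.8 183.8]; 0.049 nearlug [205.6 185.9]; 0.049 nearlugR [206.9 190.1]; 0.049 leftmid [230.7 179.4]; 0.049 rightmid [236.  190.6]; 
205 None None | 211 188 192 | 217 185 196 | 223 166 197 | 229 178 197 | 235 165 194 | 241 165 195 | 247 165 194 | 253 165 191 | 259 177 187 |
```

From the top the platter is centred (along 0, across +2.5, and the well itself measured +2.8). In the side view both lugs fit the seated height rather than the unseated one. Last check: test the side-view height bias against the known starting pose, and confirm that nothing else moved.

Run:
```python
from h import *
mo=bot.camera_model('side');T=np.array(mo['camera_from_world'])
def proj(c,yaw,a,b,z):
    r=np.radians(yaw);U=np.array([np.cos(r),np.sin(r)]);V=np.array([-U[1],U[0]])
    q=T[:3,:3]@np.r_[(np.array(c)+a*U+b*V)/1000,z]+T[:3,3];q=mo['camera_matrix']@q;return q[:2]/q[2]
s0=cv2.imread('pics/side0.png');s1=bot.read_camera('side')[:,:,::-1];t1=bot.read_camera('top')[:,:,::-1];t0=cv2.imread('pics/top0.png')
def lug(s,c,yaw,zt,nm):
    for f in(.25,.5,.75):
        a=-98+28*f   # points along the near lug
        hi=proj(c,yaw,a,20,zt);lo=proj(c,yaw,a,-20,zt-.005);x=int(round((hi[0]+lo[0])/2))
        def rowat(b,z):
            p,q=proj(c,yaw,-98,b,z),proj(c,yaw,-70,b,z);return p[1]+(x-p[0])*(q[1]-p[1])/(q[0]-p[0])
        print(nm,x,'pred top/bot',rowat(20,zt).round(1),rowat(-20,zt-.005).round(1),'pix from',int(rowat(20,zt))-5,s[int(rowat(20,zt))-5:int(rowat(-20,zt))+8,x].max(1))
lug(s0,(541,-43),6.4,.052,'start')
lug(s1,(551.9,105.1),-3.8,.042,'now home')
d=np.abs(t1.astype(int)-t0).max(2)>40
for nm,(r0,r1,c0,c1) in dict(timer=(122,152,222,252),mill=(126,152,292,355),bottle=(140,175,375,425),peeler=(208,250,118,152)).items():print(nm,d[r0:r1,c0:c1].mean().round(3))
```

```text
start 215 pred top/bot 203.4 210.7 pix from 198 [75 78 82 86 90 84 61 41 30 33 31 30 35 57 78 80 84 86 87]
start 217 pred top/bot 203.0 210.2 pix from 198 [75 85 64 38 36 35 32 33 34 30 31 33 37 77 83 86 83 84]
start 219 pred top/bot 202.6 209.8 pix from 197 [57 60 86 51 35 33 33 30 31 31 30 32 31 47 78 86 85 83 84]
now home 208 pred top/bot 187.2 193.0 pix from 182 [213 214 213 214 200 178  99  50  38  41  43  62 143 167 161 166 169]
now home 210 pred top/bot 187.0 192.7 pix from 181 [215 216 214 214 215 191 178  93  38  38  42  36  60  81  82  81 154 173]
now home 212 pred top/bot 186.7 192.5 pix from 181 [216 213 213 216 138  59  38  38  39  40  39  39  71  85  82  85 153 168]
timer 0.0
mill 0.001
bottle 0.284
peeler 0.023
```

Run:
```python
from h import *
s0=cv2.imread('pics/side0.png').astype(int);t0=cv2.imread('pics/top0.png').astype(int)
s1=bot.read_camera('side')[:,:,::-1].astype(int);t1=bot.read_camera('top')[:,:,::-1].astype(int)
d=np.abs(s1-s0).max(2)>40;print('side bottle',d[198:275,312:352].mean())
r=np.abs(t1-t0).max(2)[140:175,375:425]>40;y,x=np.where(r);print(y.min()+140,y.max()+140,x.min()+375,x.max()+375)
print('brightness ratio',(t1[140:175,375:425][r].sum()/t0[140:175,375:425][r].sum()).round(2))
def hs(t):
    h=cv2.cvtColor(t.astype(np.uint8),cv2.COLOR_BGR2HSV);m=(h[...,0]>35)&(h[...,0]<90)&(h[...,1]>90);m[:140]=0;m[175:]=0;m[:,:375]=0;m[:,430:]=0
    y,x=np.where(m);return x.mean(),y.mean(),len(x)
print(hs(t0),hs(t1))
```

```text
side bottle 0.08116883116883117
140 174 375 419
brightness ratio 0.56
(np.float64(402.0), np.float64(155.0), 2) (np.float64(nan), np.float64(nan), 0)<stdin>:9: RuntimeWarning: Mean of empty slice.
  ret = ret.dtype.type(ret / rcount)
```

The bottle region is only darker, by a uniform factor of 0.56, which is the arm's shadow. The arm is clear of everything, so I'm handing in.

```bash
python3 -c "
from station import bot
print(bot.hand_in())"
```

```text
the job is handed in; nothing more can be done
None
```

The job is handed in at about 20 s of robot time: by the camera measurements, the platter slid off the tray and sits level in the oblong well, within about 3 mm of its centre. The verdict was not shown.

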